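# Jack up the sagging planting tray and hold it level

### The arm

A 6-joint arm with a two-finger parallel gripper is mounted at the origin on the work surface. World frame = base frame: x ahead of the robot, y to its left, z up, the work surface at z = 0. Lengths are in mm, angles in rad, forces in N, time in s.
With the tool pointing down it reaches from about 350 to 875 mm from the base axis. Payload 4.2 kg.
Tool frame: the origin (TCP) lies at the very end of the fingers, on their centre line; the grasp point (between the pads) lies 19 mm behind it; z points along the fingers, y is the direction in which the jaws open and shut (so a half turn about z gives the same grasp; the last joint's range is limited). The gripper opens to 85 mm and grips with 20 to 120 N. Pads are 22 mm wide; open, the fingers measure 114 mm over their backs; the gripper's body (76 mm by 85 mm) begins 54 mm behind the grasp point. The pads swing forward as they close: fully open they stand 13 mm farther back than shut.
Start: joints at [1.505, 0.385, 0.008, 0, -1.194, -0.259], TCP at [199.417, 592.311, 231.312] pointing down, gripper open.
Joint ranges: [-3.14, 3.14], [-1.21, 2.06], [-1.07, 1.41], [-3.16, 2.05], [-2.99, -0.16], [-3.1, 3.1]. Speed limits (rad/s): [2.79, 2.79, 3.14, 3.14, 3.14, 3.14].

### API

Orientations are given as a unit quaternion [x, y, z, w].
In Python, from bench import arm gives the robot as it stands.
- The arm moves only by the tool apply_moves, never from a script. Its argument "plan" is one flat list of numbers, 5 for each row, row after row: the gripper's target within -1 to 1 (shut at 1, half-way at 0, fully open at -1), then the shift along the world's x, y, z in m, then the turn about the world's z in degrees. A call has 1 to 8 rows; each row is the pose to reach, as a shift and turn from the pose commanded when the call began; what a row does not reach only later rows make up. A row lasts 1/12 s, in which the tool goes at most 41.7 mm and 7.16 degrees, less where a joint would pass 70% of its speed; a pose out of reach is approached as far as the arm can. A call with a gripper value outside its range is refused whole. The fingers move at their own pace and stop on an object; the grip force is fixed at half the most. Time passes only in rows, so rows that repeat a pose let the fingers close. It gives the time, the measured TCP pose, the force and the opening at its end, in the units of the state.
- arm.read_state(): the state, without advancing time (a new reading comes with each control period).
- arm.get_image(name): name is "side" or "top" or "wrist"; returns a dict with "color" (384x512x3 uint8, red, green, blue), "range_z" (384x512 float32, mm along the optical axis (not along the pixel's ray), 0 where there is no reading), "camera_matrix" (3x3 intrinsics, pixels), "camera_from_world" (4x4, takes a point from world to camera coordinates); the wrist camera has in their place "mount" (4x4, takes a point from camera to tool coordinates, whose origin is the TCP and whose axes are the flange's). Camera axes: x right, y down, z forward; pixel columns grow to the right and rows downward; lengths in mm; the calibration is good to about 2 mm. A picture is of the moment at which its call begins: read the wrist's pose just before it.
- arm.job_done(): hands the job in, once; it reports no verdict.
The state is a dict: "clock": time; "joints": joint angles; "joint_vel": joint speeds; "joint_efforts": joint torques, N m; "position": TCP position; "ee_rot": TCP orientation; "contact_force": force on the tool from outside, world axes, zero at the start; "wrist_torque": the same for the moment, N m; "gripper_width": finger opening in mm.
Only numpy, scipy, OpenCV 4.12 (cv2) and the standard library are available. Lean on these libraries where they do the work, as an engineer would, in place of code of your own. Each camera call takes 0.05 s, during which the arm holds its last target.

### The job

The planting tray on the grey stand has sagged at its front edge. Set the hand jack flat on the table with its saddle centred under the round, ring-marked lift pad of the tray, give the handle one full bedding stroke (right down, then let it come all the way up again), then press the handle fully down a second time so that the tray stands level, and finish while still holding it down, with the jack alone carrying the tray. Keep your hand off the tray and stand, and leave the mister bottle, cup, brush and dish where they are.

Things in the scene. Friction and masses are not known exactly. Their poses are not given: they have to be found in the camera images.
- stand: fixed grey metal stand, 260 x 344 mm, carrying a hinged grey planting tray, 300 x 300 mm. Origin on the table straight below the lift pad; +x points into the stand, +y left along the tray's front edge, z up. Tray front edge at x 35 mm, at most 120 mm high; plantings from x 75 mm on, to 160 mm high; the stand's foot begins at x 105 mm, so the table under the lift pad is free
- lift_pad (a point): centre of the underside of the lift pad: a round steel disc 48 mm across, 10 thick, a dark raised ring on top, on a tab at the tray's front edge. 62 mm above the table while the tray sags, 96 mm when level. The tray hinges at the back, 340 mm from here; some 6 to 10 N lifts it here, and it sinks back by itself. The plain square tab 115 mm to its right (-y) is not a lift point
- jack: loose hand-lever jack, about 0.9 kg. Origin on the table straight below the saddle; +x its front, +y the side the handle sticks out to. Base plate 8 mm thick, x -130 to 35, y -35 to 35 mm, with an arm at x -140 to -90 reaching to y 167 under the handle; grey housing x -100 to -10, 50 mm wide and high. It fits under the pad with its x along the stand's x, origins together
- jack_grip (a point): centre of the jack's carrying fin: upright black block 40 mm (along jack x) x 24 mm (along jack y), from the housing top at 50 mm up to 115 mm above the table; this point is at jack x -55, y 0 mm, 88 mm high. Pinch it across jack y from above and lift or slide the jack by it
- saddle_top (a point): centre of the top of the jack's round steel saddle, 44 mm across; 50 mm above the table with the handle up, 96 mm with the handle fully down
- handle_paddle (a point): centre of the upper face of the black paddle (60 mm along the handle, 30 wide, 14 thick) at the pump handle's end. The handle swings in the upright plane at jack x -115 mm about a hub at jack y 0, height 40 mm. The point lies 140 mm along the handle from the hub and 7 mm above its middle line, which slopes up 0.55 rad when up, 0.05 rad when fully down (point at jack y 139, height 54 mm)
- jack_handle (a joint): pump handle, rad: 0 = fully up (where a spring returns it when let go), 0.5 = fully down at its stop. Each 0.1 rad raises the saddle 9.2 mm. Held down under the tray it needs 6 to 12 N straight down on the paddle; it springs up when let go
- mister: small clear spray bottle, 44 mm across, 130 mm high, origin at its underside; leave alone
- cup: clear plastic cup, 76 mm across, 100 mm high, origin at its underside; leave alone
- brush: brush lying on the table; leave alone
- dish: low white dish, 90 mm across, 30 mm high, origin at its underside; leave alone

How it is judged:
By the outcome, as a careful person would: the job done as asked, in the order asked, and still so for the second after the job is handed in, while the arm keeps its last pose, push and grip.
It also fails if it takes over 72 s, if anything falls off the work surface, if the arm or the gripper's body presses on something with over 40 N, if the wrist force passes 120 N, or if a joint passes its speed limit or range.

## Working session

There is one attempt and no reset: what is moved stays moved. The work goes in short steps, Python scripts to look and compute and a tool call to move; the robot and the scene stay as the last step left them, time stands still between calls to the robot, and variables do not carry over. Pictures are saved under pics/ and viewed, and the job is handed in when it is done.

Besides the shell and the picture viewer there is one more tool, called after ">>>" in YAML: its name, and indented under it one key for each argument. apply_moves: Moves the arm, as the interface text tells. Its arguments: {"type":"object","properties":{"plan":{"type":"array","items":{"type":"number"}}},"required":["plan"]}

```bash
ls; mkdir -p pics
cat > h.py <<'E'
import numpy as np, cv2, json
from bench import arm
def save(im,name): cv2.imwrite('pics/'+name, cv2.cvtColor(im,cv2.COLOR_RGB2BGR))
def world(im,u,v,z=None):
    K=im['camera_matrix'];T=np.linalg.inv(im['camera_from_world'])
    d=np.linalg.inv(K)@np.array([u,v,1.0])
    if z is None:
        p=d*im['range_z'][int(round(v)),int(round(u))]
        return T[:3,:3]@p+T[:3,3]
    dw=T[:3,:3]@d;o=T[:3,3]
    return o+dw*(z-o[2])/dw[2]
def cloud(im):
    K=np.linalg.inv(im['camera_matrix']);T=np.linalg.inv(im['camera_from_world'])
    v,u=np.mgrid[0:384,0:512]
    d=np.stack([u,v,np.ones_like(u)],-1)@K.T
    return (d*im['range_z'][...,None])@T[:3,:3].T+T[:3,3]
E
python3 - <<'E'
from h import *
print(arm.read_state())
for n in ['top','side']:
    im=arm.get_image(n); save(im['color'],n+'0.png'); np.savez('pics/'+n+'0.npz',**{k:v for k,v in im.items()})
    print(n,np.round(im['camera_from_world'],3).tolist(),im['camera_matrix'].tolist())
im=arm.get_image('wrist'); save(im['color'],'wrist0.png')
E
```

```text
pics
{'clock': 0.0, 'joints': array([ 1.50459750e+00,  3.85558779e-01,  6.62416474e-03, -5.18063557e-04,
       -1.19400283e+00, -2.58570245e-01]), 'joint_vel': array([-0.00075639, -0.000341  , -0.00031404, -0.0013276 ,  0.00035139,
        0.00182852]), 'joint_efforts': array([-6.63459341e-04, -3.92292416e+01,  1.88407212e+01,  4.18644235e+00,
       -4.66984420e-03,  9.39026563e-07]), 'position': array([199.23894249, 591.77148509, 230.21676697]), 'ee_rot': array([ 9.86828528e-01, -1.61766040e-01, -1.36831953e-04,  1.08872974e-03]), 'contact_force': array([-0.30010506,  0.25392638, -0.1519526 ]), 'wrist_torque': array([ 0.03051807, -0.04604634,  0.05340293]), 'gripper_width': 85.42242005044807}
top [[0.023, -0.999, 0.026, -33.308], [-0.998, -0.025, -0.063, 488.682], [0.063, -0.025, -0.998, 1286.497], [0.0, 0.0, 0.0, 1.0]] [[348.9036073224145, 0.0, 253.53511588153324], [0.0, 348.9036073224145, 190.68667062393502], [0.0, 0.0, 1.0]]
side [[0.718, -0.696, 0.013, -350.723], [-0.369, -0.397, -0.841, 250.01], [0.59, 0.599, -0.542, 1311.923], [0.0, 0.0, 0.0, 1.0]] [[492.22373407582717, 0.0, 248.85091062817858], [0.0, 492.22373407582717, 187.51004454737412], [0.0, 0.0, 1.0]]
```

View pics/top0.png

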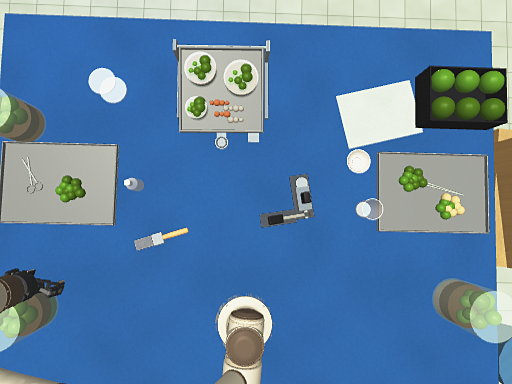

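View pics/side0.png

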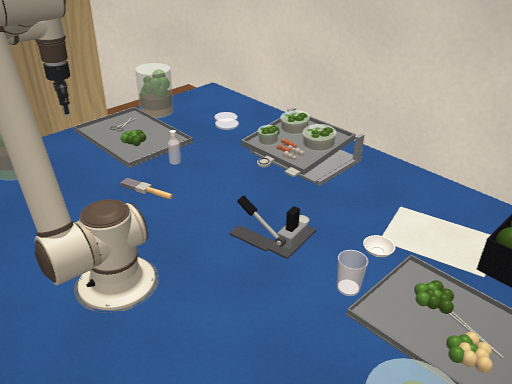

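View pics/wrist0.png

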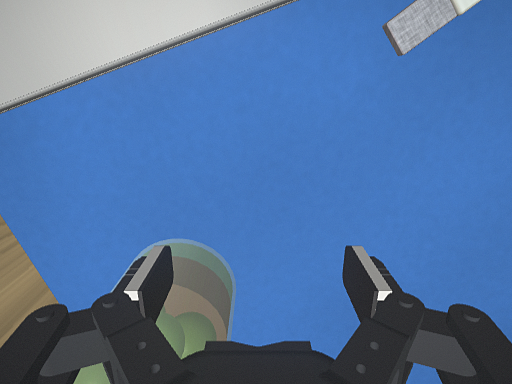

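The top view shows the pad ring near (222,142), the jack's fin near (306,199), its saddle near (302,183), and its handle pointing left to about (270,218). Next I measure these.

Run:
```python
from h import *
im=dict(np.load('pics/top0.npz')); s=dict(np.load('pics/side0.npz'))
c=im['color']
a=cv2.resize(c[165:240,250:325],None,fx=5,fy=5,interpolation=cv2.INTER_CUBIC)
b=cv2.resize(c[120:160,190:270],None,fx=5,fy=5,interpolation=cv2.INTER_CUBIC)
d=np.zeros((375,775+5,3),np.uint8); d[:375,:375]=a; d[:200,380:780]=b; save(d,'zoom0.png')
P=cloud(im)
for u,v in [(302,183),(306,199),(306,195),(306,203),(222,142),(222,136),(254,137),(270,218),(300,214),(294,178)]:
    print((u,v),np.round(P[v,u]))
np.set_printoptions(linewidth=250)
print(np.round(P[174:222:2,286:320:2,2]).astype(int))
print(np.round(P[130:152,210:236,2]).astype(int))
```

```text
(302, 183) [ 519. -197.   54.]
(306, 199) [ 459. -201.  117.]
(306, 195) [ 473. -201.  116.]
(306, 203) [ 447. -212.   55.]
(222, 142) [658.  97.  74.]
(222, 136) [679.  98.  75.]
(254, 137) [679. -17.  74.]
(270, 218) [391. -77. 133.]
(300, 214) [ 407. -189.   66.]
(294, 178) [ 542. -174.    6.]
[[   7    0   -4   -1   -4    1   -2    5    8   10    9    4   -1    4   -2    0    2]
 [   1   -1   14   11    9    8    8   11    8    6    8   -5    1   -2    2    2    3]
 [   1   -4    8    6    6    7   54   49   49   46    7    2    2    5    1    5    4]
 [  -1   -1   10    8    5   46   51   51   49   48   54   10    3    1    6    2   -3]
 [  -2   -1   11   10    9   48   48   48   53   52   49    5 1315   -3   -5   -2    0]
 [   0    2    1    8    9   47   49   54   51   48   50    4   -4    1   -3    2    0]
 [   1   -2    4    6    6   30   52   51   51   51   51   50   -1   -2    1   -2   -2]
 [  -2    3   -2    7 1315   50   46   49   53   49   50   53    4   -2    7    2   -3]
 [   2    3    2   11   17   54   46   50   51   47   48   49   -5    8    3    3    3]
 [   1    
[... 3537 characters left out ...]
  1    4    3   -1   -1    1    1]
 [   2   -3   -1    2    5    1    8   65   72   69   73   71   72   72   70   68    1    4    3    0    2    4    5    5    2    1]
 [  -2    2   -2    0    1   -1   -2    3    1   69   68   71   71   69    1   -1    1    3    2   -2    6    0   -1    1    1    1]
 [  -1    0    7   -1   -2   -1    0   -2    0   -1    2   -4   -5    1    0    2    4    0    1    2   -1    0   -2    3    3   -1]
 [  -6    4    2   -3   -2   -2    2    3    3   -1    0    3    0    3    1    1    1   -4   -1    2    1    0    4    1    2    3]
 [   0   -2    5   -1    1   -4    2   -2   -2    0    4    3   -2   -1    4   -4   -2   -3    3    2    1   -4    2    7   -3    7]]
```

View pics/zoom0.png

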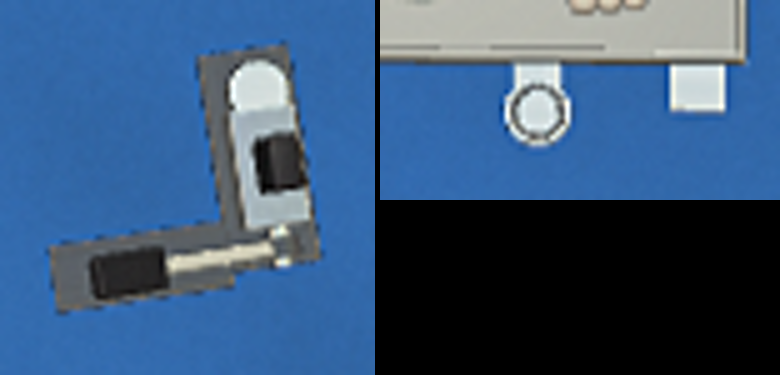

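Run:
```python
from h import *
im=dict(np.load('pics/top0.npz')); s=dict(np.load('pics/side0.npz'))
P=cloud(im); c=im['color'].astype(int); Z=P[...,2]
v,u=np.mgrid[0:384,0:512]
# lift pad disc: rows>=137
m=(Z>60)&(Z<90)&(v>=138)&(v<150)&(u>210)&(u<234)
pts=np.stack([u[m],v[m]],1).astype(np.float32)
(cu,cv_),r=cv2.minEnclosingCircle(pts); print('pad',cu,cv_,r,world(im,cu,cv_,72))
hc=c[120:160,190:270]
dark=(c.sum(2)<300)&m&(c[...,2]<120); print('ring px',u[dark].mean(),v[dark].mean(),dark.sum(),world(im,u[dark].mean(),v[dark].mean(),73))
# stand yaw: tray front edge via transitions
ed=[]
for uu in range(184,262):
    col=Z[110:150,uu]; g=c[110:150,uu,2]-c[110:150,uu,0]
    k=np.where(g>60)[0]
    if len(k): 
        if not(212<uu<232 or 246<uu<262): ed.append((uu,110+k[0]-.5))
ed=np.array(ed); W=np.array([world(im,a,b,80) for a,b in ed]); p=np.polyfit(W[:,1],W[:,0],1); print('front edge slope x per y',p, 'yaw stand',-np.arctan(p[0]), np.std(W[:,0]-np.polyval(p,W[:,1])))
# jack: non-blue pixels
blue=(c[...,2]-c[...,0])>60
jm=((~blue)&(v>165)&(v<240)&(u>250)&(u<325)).astype(np.uint8)
# saddle
sm=(c.min(2)>205)&(v>170)&(v<190)&(u>290)&(u<315)
print('saddle px',sm.sum(),u[sm].min(),u[sm].max(),v[sm].min(),v[sm].max())
fm=(Z>100)&(Z<130)&(v>188)&(v<206)&(u>296)&(u<316)
q=P[fm]; print('fin',fm.sum(),q.mean(0)); rect=cv2.minAreaRect(np.array([world(im,a,b,115)[:2] for a,b in zip(u[fm],v[fm])],np.float32)); print(rect)
# plate left edge (world +y side) rows 182..206; right edge of housing rows 190..208
L=[];R=[]
for vv in range(180,208):
    k=np.where(jm[vv])[0]; L.append(world(im,k[0]-.5,vv,8)); 
L=np.array(L);p=np.polyfit(L[:,0],L[:,1],1);print('plate left edge',p,np.arctan(p[0]),np.std(L[:,1]-np.polyval(p,L[:,0])))
# arm plate: far edges bottom rows
B=[]
for uu in range(262,294):
    k=np.where(jm[200:240,uu])[0]+200; B.append(world(im,uu,k[-1]+.5,8))
B=np.array(B);p=np.polyfit(B[:,1],B[:,0],1);print('arm bottom edge',p,np.arctan(-p[0]),np.std(B[:,0]-np.polyval(p,B[:,1])))
```

```text
pad 221.0 142.0 6.708303928375244 [658.13275811 100.75574477  72.        ]
ring px 221.58333333333334 141.08333333333334 12 [661.31648008  98.68992727  73.        ]
front edge slope x per y [-2.92177938e-02  6.93801979e+02] yaw stand 0.02920948382426055 5.13518457057459e-14
saddle px 83 296 306 178 186
fin 81 [ 466.91793991 -202.44644342  114.85944964]
((466.6867980957031, -202.20326232910156), (39.26808166503906, 24.58078384399414), 12.114812850952148)
plate left edge [ 1.73139590e-01 -2.47718128e+02] 0.17143997044348797 1.0759138926241978
arm bottom edge [-1.71630846e-01  3.44855751e+02] 0.16997476756221735 1.0806264498140308
```

Run:
```python
from h import *
s=arm.read_state()
w=arm.get_image('wrist');M=w['mount'];print(np.round(M,3).tolist(),w['camera_matrix'].tolist())
im=dict(np.load('pics/top0.npz'));P=cloud(im)
for n,(a,b) in dict(mister=(130,184),cup=(366,209),dish=(359,161),brush0=(140,243),brush1=(186,232)).items(): print(n,np.round(P[b,a]))
```

```text
[[0.001, -0.949, -0.315, 78.768], [1.0, 0.001, 0.0, -0.612], [0.0, -0.315, 0.949, -142.025], [0.0, 0.0, 0.0, 1.0]] [[297.72669791101094, 0.0, 257.51978928794875], [0.0, 297.72669791101094, 188.74293336988734], [0.0, 0.0, 1.0]]
mister [495. 403. 119.]
cup [ 431. -450.    1.]
dish [ 613. -422.    5.]
brush0 [287. 391.  13.]
brush1 [331. 224.  15.]
```

>>> apply_moves:
  plan: [-1,0.024,-0.031,0.005,2.3,-1,0.048,-0.062,0.01,4.6,-1,0.072,-0.093,0.015,6.9,-1,0.096,-0.124,0.02,9.2,-1,0.12,-0.155,0.025,11.5,-1,0.144,-0.186,0.03,13.8,-1,0.168,-0.217,0.035,16.1,-1,0.192,-0.248,0.04,18.6]

```text
clock: 0.87
position: [392.1, 342.5, 271.6]
ee_rot: [1.0, 0.001, 0.0, -0.0]
contact_force: [-0.5, 1.1, -1.1]
gripper_width: 85.5
```

>>> apply_moves:
  plan: [-1,0.024,-0.031,0.004,0,-1,0.048,-0.062,0.008,0,-1,0.072,-0.093,0.012,0,-1,0.096,-0.124,0.016,0,-1,0.12,-0.155,0.02,0,-1,0.144,-0.186,0.024,0,-1,0.168,-0.217,0.028,0,-1,0.192,-0.245,0.03,0]

```text
clock: 1.53
position: [584.3, 97.2, 301.9]
ee_rot: [1.0, -0.0, 0.0, -0.0]
contact_force: [0.0, -0.3, 0.4]
gripper_width: 85.6
```

>>> apply_moves:
  plan: [-1,0,0,0,0,-1,0,0,0,0,-1,0,0,0,0]

```text
clock: 1.78
position: [583.1, 99.2, 300.8]
ee_rot: [1.0, -0.0, -0.001, 0.0]
contact_force: [-0.6, 1.1, -0.4]
gripper_width: 85.6
```

```bash
cat >> h.py <<'E'
from scipy.spatial.transform import Rotation as Rot
def wristshot(name):
    s=arm.read_state(); w=arm.get_image('wrist')
    T=np.eye(4);T[:3,:3]=Rot.from_quat(s['ee_rot']).as_matrix();T[:3,3]=s['position']
    w['camera_from_world']=np.linalg.inv(T@w['mount'])
    save(w['color'],name+'.png'); np.savez('pics/'+name+'.npz',**w)
    return s,w
def yaw(s): 
    R=Rot.from_quat(s['ee_rot']).as_matrix(); return np.degrees(np.arctan2(R[1,0],R[0,0]))
E
python3 - <<'E'
from h import *
s,w=wristshot('w1'); print(s['clock'],s['position'],yaw(s),s['joints'],s['contact_force'])
E
```

```text
1.7833 [583.12437952  99.1868658  300.76184164] -0.04745323212351543 [ 4.41820429e-01  2.88985490e-01  4.09646549e-02 -4.38938629e-04
 -1.32385148e+00  1.12825525e+00] [-0.57945555  1.10268946 -0.43234622]
```

View pics/w1.png

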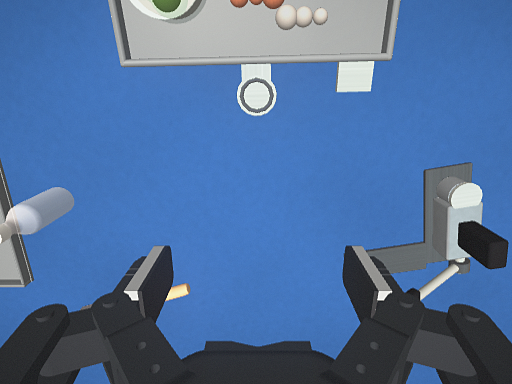

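The wrist view shows the ring pad at about (257,96), the plain tab at (355,76), the tray's front edge from (122,64) to (390,57), and the jack on the right with its saddle at (460,190).

Run:
```python
from h import *
w=dict(np.load('pics/w1.npz')); P=cloud(w); Z=P[...,2]; c=w['color'].astype(int)
v,u=np.mgrid[0:384,0:512]
dark=(c.sum(2)<330)&(c[...,2]-c[...,0]<40)&(v>75)&(v<118)&(u>233)&(u<280)
pts=np.stack([u[dark],v[dark]],1).astype(np.float32); el=cv2.fitEllipse(pts); print(dark.sum(),el)
m=(Z>55)&(Z<90)&(v>80)&(v<120)&(u>230)&(u<282); print('Zpad',np.median(Z[96-6:96+6,251:263]))
print('ring',world(w,*el[0],73), world(w,*el[0]))
pts2=np.stack([u[m],v[m]],1).astype(np.float32); print('disc',cv2.minEnclosingCircle(pts2))
# tray front edge: first blue pixel going down
blue=(c[...,2]-c[...,0])>60
E=[]
for uu in list(range(130,234))+list(range(282,330))+list(range(378,388)):
    k=np.where(blue[40:90,uu])[0]; E.append(world(w,uu,40+k[0]-.5,75))
E=np.array(E);p=np.polyfit(E[:,1],E[:,0],1);print('edge',p,np.degrees(np.arctan(-p[0])),np.std(E[:,0]-np.polyval(p,E[:,1])))
t=(Z>55)&(Z<95)&(v>60)&(v<100)&(u>330)&(u<382);q=P[t];print('tab',q.mean(0),t.sum())
# edge heights at both ends
for a,b in [(130,60),(200,58),(300,56),(380,54)]: print(np.round(P[b-2:b+2,a-3:a+3].reshape(-1,3).mean(0)))
# saddle
sm=(c.min(2)>200)&(v>170)&(v<215)&(u>430)&(u<490)
pp=np.stack([u[sm],v[sm]],1).astype(np.float32); print('saddle',np.median(P[188:194,455:465].reshape(-1,3),0))
```

```text
191 ((256.4161376953125, 95.58062744140625), (29.937896728515625, 30.795574188232422), 1.5484126806259155)
Zpad 71.29465692831747
ring [655.668989   101.80029713  73.        ] [655.65431058 101.80336047  72.18972573]
disc ((256.0710144042969, 94.7984619140625), 20.43372917175293)
edge [-2.32912096e-02  6.93012966e+02] 1.334246775500373 0.29278170843930124
tab [677.78781714 -11.19160265  73.30140748] 1107
[694. 242.  86.]
[696. 165.  85.]
[698.  54.  85.]
[700. -34.  85.]
saddle [ 528.69885857 -181.55514069   48.90627772]
```

>>> apply_moves:
  plan: [-1,-0.014,-0.037,-0.01,1.2,-1,-0.028,-0.074,-0.02,2.4,-1,-0.042,-0.111,-0.03,3.6,-1,-0.056,-0.148,-0.04,4.8,-1,-0.07,-0.185,-0.05,6.0,-1,-0.084,-0.222,-0.06,7.2,-1,-0.098,-0.259,-0.07,8.5,-1,-0.112,-0.296,-0.08,9.8]

```text
clock: 2.5
position: [470.5, -196.7, 221.5]
ee_rot: [0.996, 0.088, 0.001, 0.0]
contact_force: [0.9, -0.5, 1.0]
gripper_width: 85.5
```

>>> apply_moves:
  plan: [-1,0,-0.004,0,0,-1,0,-0.004,0,0,-1,0,-0.004,0,0]

```text
clock: 2.75
position: [471.7, -199.9, 221.8]
ee_rot: [0.996, 0.086, 0.0, 0.0]
contact_force: [-0.1, 0.4, 0.0]
gripper_width: 85.5
```

Run:
```python
from h import *
s,w=wristshot('w2'); print(s['clock'],s['position'],yaw(s),s['joints'],s['contact_force'])
P=cloud(w); Z=P[...,2];v,u=np.mgrid[0:384,0:512]
t=(Z>108)&(Z<122)&(v<300);
n,lab,st,ce=cv2.connectedComponentsWithStats(t.astype(np.uint8)); k=1+np.argmax(st[1:,4]); print(st[k],ce[k]); m=lab==k
R=np.array([world(w,a,b,115)[:2] for a,b in zip(u[m],v[m])],np.float32); print('fin',cv2.minAreaRect(R))
c=w['color'].astype(int)
```

```text
2.75 [ 471.68445789 -199.92817386  221.77607453] 9.838155438785718 [-8.36755688e-02  2.00139301e-01 -2.79788362e-01  2.36770085e-05
 -1.08990119e+00  1.82616903e+00] [-0.06377671  0.39981121  0.03960209]
[ 248  170   27   43 1105] [260.78099548 191.10950226]
fin ((466.3912048339844, -202.4429931640625), (39.31868362426758, 22.972270965576172), 9.336581230163574)
```

View pics/w2.png

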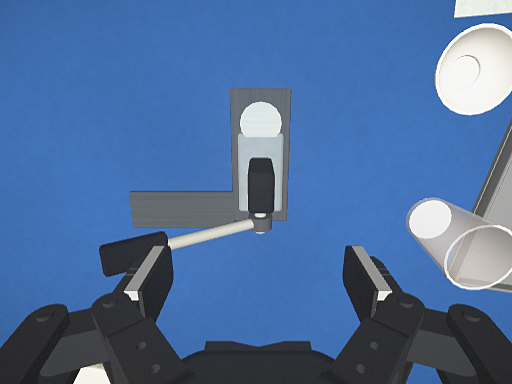

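The fin sits at (261,191) in the wrist image, which gives (466,-202). This agrees with the top view to within 1 mm, so I descend and grasp.

>>> apply_moves:
  plan: [-1,-0.005,-0.0025,-0.03,0,-1,-0.005,-0.0025,-0.068,0,-1,-0.005,-0.0025,-0.106,0,-1,-0.005,-0.0025,-0.135,0,-1,-0.005,-0.0025,-0.155,0,-1,-0.005,-0.0025,-0.155,0,-1,-0.005,-0.0025,-0.155,0,1,-0.005,-0.0025,-0.155,0]

```text
clock: 3.47
position: [468.3, -202.5, 67.9]
ee_rot: [0.996, 0.087, 0.002, 0.001]
contact_force: [0.8, 0.0, -0.7]
gripper_width: 76.1
```

>>> apply_moves:
  plan: [1,0,0,0,0,1,0,0,0,0,1,0,0,0,0,1,0,0,0,0,1,0,0,0,0,1,0,0,0,0,1,0,0,0,0,1,0,0,0,0]

```text
clock: 4.13
position: [467.0, -203.5, 67.4]
ee_rot: [0.996, 0.086, 0.001, 0.0]
contact_force: [-0.6, 0.3, 6.1]
gripper_width: 23.3
```

Run:
```python
from h import *
s,w=wristshot('w3'); print(s['clock'],s['position'],yaw(s),s['joints'],s['contact_force'],s['gripper_width'])
```

```text
4.1333 [ 467.03620801 -203.5361313    67.36271661] 9.816599906735043 [-9.16291841e-02  3.78737543e-01 -4.84269692e-01  7.66431010e-04
 -7.06104396e-01  1.83317406e+00] [-0.6445026   0.25237239  6.06171264] 23.28432973929981
```

View pics/w3.png

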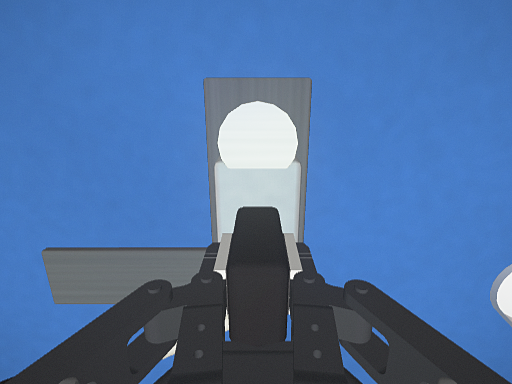

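The fin is held at 23 mm and the saddle is at about (258,138). Now I compute the saddle's offset from the TCP and the target.

Run:
```python
from h import *
w=dict(np.load('pics/w3.npz')); s=arm.read_state()
P=cloud(w); Z=P[...,2];v,u=np.mgrid[0:384,0:512];c=w['color'].astype(int)
m=(c.min(2)>232)&(v<168)&(v>90)&(u>200)&(u<310)
n,lab,st,ce=cv2.connectedComponentsWithStats(m.astype(np.uint8));k=1+np.argmax(st[1:,4]);print(st[k])
pp=np.array([(a,b) for a,b in zip(u[lab==k],v[lab==k]) if b<150],np.float32)
hull=cv2.convexHull(pp)[:,0]; hw=np.array([world(w,a,b,50)[:2] for a,b in hull])
hw=hw[[h[1]<146 for h in hull]]
A=np.c_[2*hw,np.ones(len(hw))];sol=np.linalg.lstsq(A,(hw**2).sum(1),rcond=None)[0];print('saddle',sol[:2],'r',np.sqrt(sol[2]+sol[:2]@sol[:2]),'z',np.median(Z[120:150,240:275]))
y=np.radians(yaw(s));d=sol[:2]-s['position'][:2];R=np.array([[np.cos(y),np.sin(y)],[-np.sin(y),np.cos(y)]]);print('saddle rel TCP in tool yaw frame',R@d)
# plate side edges angle
for side in (0,1):
    E=[]
    blue=(c[...,2]-c[...,0])>60
    for b in range(84,150):
        k2=np.where(~blue[b,180:330])[0]+180; E.append(world(w,k2[0]-.5 if side==0 else k2[-1]+.5,b,8))
    E=np.array(E);p=np.polyfit(E[:,0],E[:,1],1);print('edge yaw',np.degrees(np.arctan(p[0])))
```

```text
[ 218  102   80   66 3498]
saddle [ 518.24686292 -192.94965686] r 21.335986349734416 z 49.28818402357169
saddle rel TCP in tool yaw frame [52.264506    1.68348991]
edge yaw 9.933831414327749
edge yaw 10.073715397739603
```

>>> apply_moves:
  plan: [1,0,0,0.008,0,1,0,0,0.02,0,1,0,0,0.025,0,1,0,0,0.025,0,1,0,0.01,0.025,0,1,0.004,0.03,0.025,-0.5,1,0.008,0.055,0.025,-1.5,1,0.012,0.08,0.025,-2.5]

```text
clock: 4.85
position: [477.1, -122.2, 90.0]
ee_rot: [0.998, 0.062, -0.001, -0.0]
contact_force: [0.9, -0.4, -8.6]
gripper_width: 22.7
```

Run:
```python
from h import *
s,w=wristshot('w4'); print(s['clock'],s['position'],yaw(s),s['joints'],s['contact_force'],s['wrist_torque'],s['gripper_width'])
```

```text
4.85 [ 477.12638677 -122.19384392   90.0428119 ] 7.120502426913947 [ 7.92630156e-02  3.22819344e-01 -4.97417754e-01 -1.03527052e-03
 -7.53325632e-01  1.61656451e+00] [ 0.88636028 -0.41098639 -8.5682232 ] [-0.24627064 -0.22992598 -0.00847503] 22.7382126118155
```

View pics/w4.png

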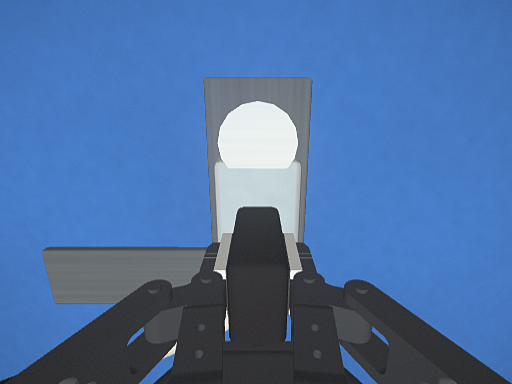

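>>> apply_moves:
  plan: [1,0.004,0.028,0,-0.8,1,0.008,0.056,0,-1.6,1,0.012,0.084,0,-2.4,1,0.016,0.112,0,-3.2,1,0.02,0.14,0,-4,1,0.024,0.168,0,-4.8,1,0.028,0.196,0,-5.5,1,0.033,0.222,0,-6]

```text
clock: 5.57
position: [509.7, 100.3, 89.9]
ee_rot: [1.0, 0.011, -0.002, 0.001]
contact_force: [-0.5, -0.0, -7.6]
gripper_width: 23.3
```

>>> apply_moves:
  plan: [1,0,0,0,0,1,0,0,-0.008,0,1,0,0,-0.016,0,1,0,0,-0.021,0,1,0,0,-0.021,0,1,0,0,-0.021,0]

```text
clock: 6.07
position: [510.9, 97.8, 69.5]
ee_rot: [1.0, 0.011, -0.001, 0.0]
contact_force: [0.2, -0.0, -8.7]
gripper_width: 23.2
```

Run:
```python
from h import *
s,w=wristshot('w5'); print(s['clock'],s['position'],yaw(s),s['contact_force'],s['gripper_width'])
im=arm.get_image('side'); save(im['color'],'s5.png')
```

```text
6.0667 [510.89394434  97.83894449  69.51685282] 1.219021847693622 [ 0.22612675 -0.02781856 -8.68303212] 23.239373673766725
```

View pics/w5.png

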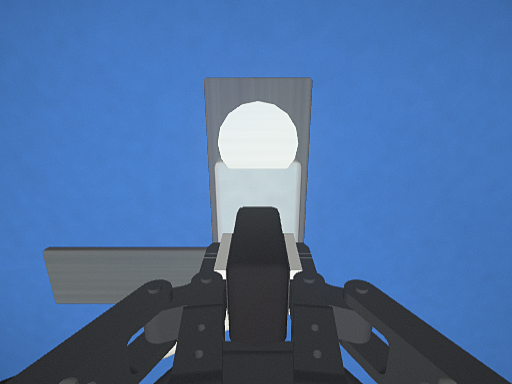

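View pics/s5.png

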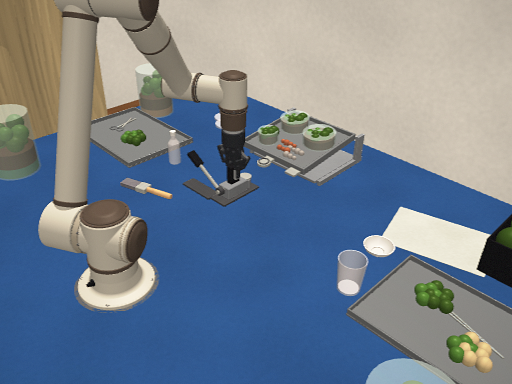

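>>> apply_moves:
  plan: [1,0.012,0.001,0,0,1,0.025,0.001,0,0,1,0.038,0.001,0,0,1,0.045,0.001,0,0,1,0.045,0.001,0,0,1,0.045,0.001,0,0]

```text
clock: 6.67
position: [555.8, 99.4, 70.0]
ee_rot: [1.0, 0.011, -0.001, 0.0]
contact_force: [-0.9, -0.9, -9.0]
gripper_width: 23.7
```

Run:
```python
from h import *
s,w=wristshot('w6'); print(s['clock'],s['position'],yaw(s),s['contact_force'],s['gripper_width'])
```

```text
6.6667 [555.78965484  99.38720846  69.95599449] 1.2301514710319632 [-0.87566625 -0.93176364 -8.98269158] 23.720857460861897
```

View pics/w6.png

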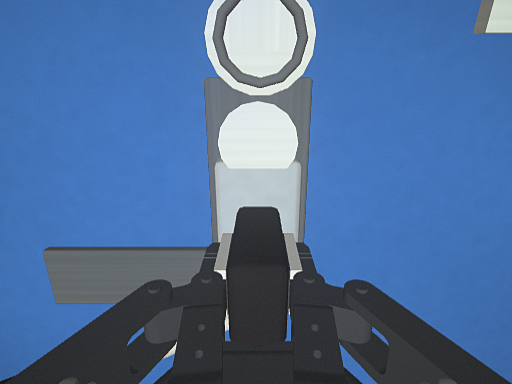

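The pad ring is at (261,40) and the saddle at (258,138), both in one picture. I'll compute the remaining offset from it.

Run:
```python
from h import *
w=dict(np.load('pics/w6.npz')); s=arm.read_state()
P=cloud(w); Z=P[...,2];v,u=np.mgrid[0:384,0:512];c=w['color'].astype(int)
def circ(hw):
    A=np.c_[2*hw,np.ones(len(hw))];sol=np.linalg.lstsq(A,(hw**2).sum(1),rcond=None)[0]; return sol[:2],np.sqrt(sol[2]+sol[:2]@sol[:2])
m=(c.min(2)>232)&(v<168)&(v>97)&(u>200)&(u<310)
n,lab,st,ce=cv2.connectedComponentsWithStats(m.astype(np.uint8));k=1+np.argmax(st[1:,4])
pp=np.array([(a,b) for a,b in zip(u[lab==k],v[lab==k]) if b<150],np.float32)
hull=cv2.convexHull(pp)[:,0]; hull=hull[hull[:,1]<146]
zs=np.median(Z[120:150,240:275]);print('zs',zs)
a,r=circ(np.array([world(w,x,y,52.5)[:2] for x,y in hull]));print('saddle',a,r)
# ring dark
d=(c.max(2)<150)&(c[...,2]-c[...,0]<40)&(v<90)&(u>205)&(u<320)
n,lab,st,ce=cv2.connectedComponentsWithStats(d.astype(np.uint8));k=1+np.argmax([st[i,4] if st[i,1]<60 and st[i,0]+st[i,2]<318 else 0 for i in range(1,n)]);print(st[k])
ring=(lab==k)
pts=np.stack([u[ring],v[ring]],1).astype(np.float32)
hull=cv2.convexHull(pts)[:,0]; hull=hull[(hull[:,1]>2)&(hull[:,1]<84)]
print('zring',np.median(Z[ring]))
b,r=circ(np.array([world(w,x,y,75)[:2] for x,y in hull]));print('ring outer',b,r)
# disc outer
disc=(Z>60)&(Z<85)&(v<100)&(u>195)&(u<325)
pts=np.stack([u[disc],v[disc]],1).astype(np.float32)
hull=cv2.convexHull(pts)[:,0]; hull=hull[(hull[:,1]>2)]
b2,r=circ(np.array([world(w,x,y,72)[:2] for x,y in hull]));print('disc',b2,r)
print('d',b-a,b2-a)
```

```text
zs 51.69870503511234
saddle [610.41420199  98.08423875] 16.790133422846168
[ 213    0   95   88 2302]
zring 73.77323152597963
ring outer [655.56382008 101.9167095 ] 19.582612600158583
disc [656.19551618 102.01584374] 23.554582301611127
d [45.14961809  3.83247075] [45.78131419  3.93160499]
```

Run:
```python
from h import *
w=dict(np.load('pics/w6.npz')); c=w['color'].astype(int);v,u=np.mgrid[0:384,0:512]
# saddle edge points against plate: row-wise extents rows 108..160
L=[]
for b in range(106,160,3):
    k=np.where(c[b,205:312].min(1)>200)[0]+205; L+= [world(w,k[0]-.5,b,52.5)[:2],world(w,k[-1]+.5,b,52.5)[:2]]
L=np.array(L);A=np.c_[2*L,np.ones(len(L))];sol=np.linalg.lstsq(A,(L**2).sum(1),rcond=None)[0];print(sol[:2],np.sqrt(sol[2]+sol[:2]@sol[:2]))
```

```text
[607.94052254 101.86868034] 21.318967969340573
```

>>> apply_moves:
  plan: [1,0.01,0,0,0,1,0.022,0,0,0,1,0.034,0,0,0,1,0.043,0,0,0,1,0.047,0,0,0,1,0.047,0,0,0,1,0.047,0,0,0]

```text
clock: 7.3
position: [602.6, 99.6, 69.8]
ee_rot: [1.0, 0.011, -0.001, 0.0]
contact_force: [-1.2, -0.0, -8.6]
gripper_width: 22.9
```

Run:
```python
from h import *
s,w=wristshot('w7'); print(s['clock'],s['position'],yaw(s),s['contact_force'],s['gripper_width'])
im=arm.get_image('side'); save(cv2.resize(im['color'][100:250,150:370],None,fx=3.4,fy=3.4),'s7.png')
```

```text
7.3 [602.5919115   99.57655953  69.83512258] 1.2699155825119903 [-1.21231802e+00 -6.17901964e-03 -8.57451742e+00] 22.92072541092082
```

View pics/w7.png

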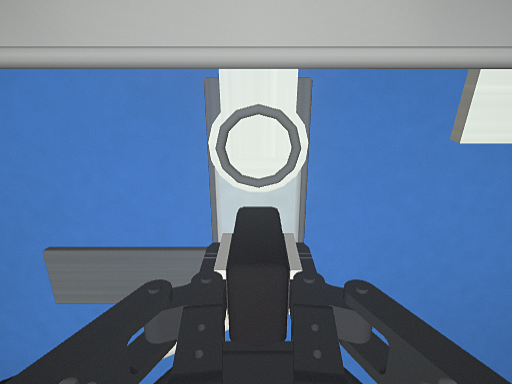

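View pics/s7.png

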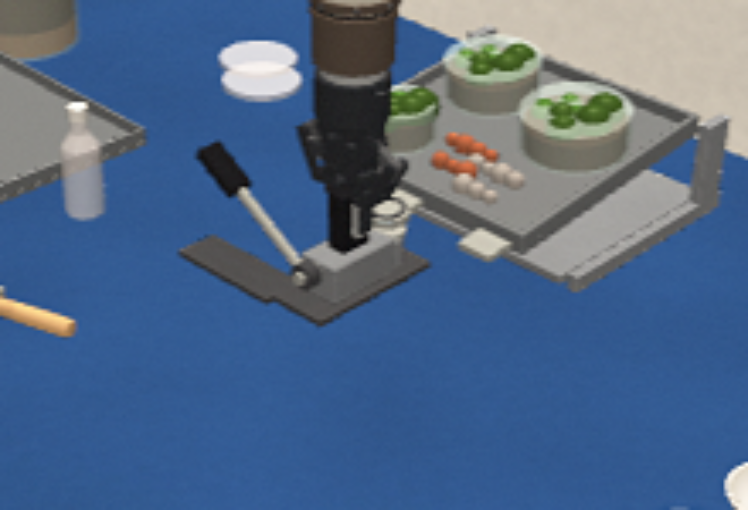

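The ring is centred over the jack's centre line, at about (258,145). I lower the jack, release it and rise.

>>> apply_moves:
  plan: [1,0,0,-0.0015,0,1,0,0,-0.003,0,1,0,0,-0.0035,0,1,0,0,-0.0035,0,1,0,0,-0.0035,0]

```text
clock: 7.82
position: [603.1, 99.8, 67.5]
ee_rot: [1.0, 0.011, -0.0, -0.0]
contact_force: [-3.2, -1.3, -1.4]
gripper_width: 23.3
```

>>> apply_moves:
  plan: [-1,0,0,0,0,-1,0,0,0,0,-1,0,0,0,0,-1,0,0,0,0,-1,0,0,0,0,-1,0,0,0,0,-1,0,0,0,0,-1,0,0,0,0]

```text
clock: 8.48
position: [603.5, 99.8, 66.8]
ee_rot: [1.0, 0.011, 0.0, 0.0]
contact_force: [-0.1, 0.2, -0.1]
gripper_width: 85.5
```

>>> apply_moves:
  plan: [-1,0,0,0.02,0,-1,0,0,0.05,0,-1,0,0,0.085,0,-1,0,0,0.12,0,-1,0,0,0.15,0,-1,0,0,0.15,0,-1,0,0,0.15,0]

```text
clock: 9.07
position: [604.3, 100.2, 219.2]
ee_rot: [1.0, 0.011, 0.002, -0.001]
contact_force: [-0.9, 0.4, -1.4]
gripper_width: 85.4
```

Run:
```python
from h import *
s,w=wristshot('w8'); print(s['clock'],s['position'],yaw(s),s['contact_force'],s['gripper_width'])
P=cloud(w); Z=P[...,2];v,u=np.mgrid[0:384,0:512]
t=(Z>107)&(Z<122)&(v<300)&(v>120)&(u>200)&(u<320)
n,lab,st,ce=cv2.connectedComponentsWithStats(t.astype(np.uint8)); k=1+np.argmax(st[1:,4]); print(st[k],ce[k]); m=lab==k
R=np.array([world(w,a,b,115)[:2] for a,b in zip(u[m],v[m])],np.float32); print('fin',cv2.minAreaRect(R))
c=w['color'].astype(int);
```

```text
9.0667 [604.28716122 100.21463858 219.23478438] 1.2899563496867712 [-0.86555612  0.4039572  -1.36285663] 85.35069506411998
[ 245  166   27   45 1160] [258.01206897 188.34655172]
fin ((602.3971557617188, 101.26712799072266), (40.291114807128906, 23.093528747558594), 1.4195612668991089)
```

View pics/w8.png

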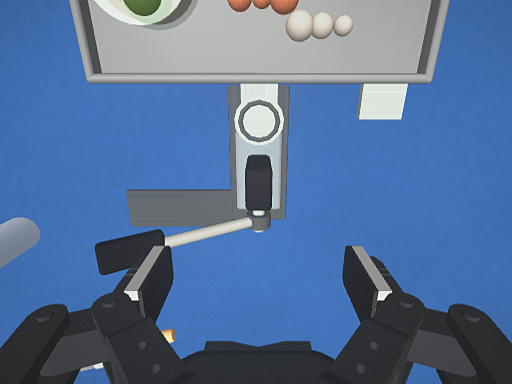

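Run:
```python
from h import *
w=dict(np.load('pics/w8.npz')); c=w['color'].astype(int);v,u=np.mgrid[0:384,0:512];P=cloud(w);Z=P[...,2]
d=(c.sum(2)<330)&(c[...,2]-c[...,0]<40)&(v>96)&(v<146)&(u>236)&(u<284)&(Z>60)&(Z<90)
pts=np.stack([u[d],v[d]],1).astype(np.float32); el=cv2.fitEllipse(cv2.convexHull(pts)); print(el); r=world(w,*el[0],75); print('ring',r)
# fin top by color+depth
print('fin->ring', r[:2]-np.array([602.4,101.27]))
# tray edge
blue=(c[...,2]-c[...,0])>60;E=[]
for uu in list(range(96,225))+list(range(292,355)):
    k=np.where(blue[60:110,uu])[0];E.append(world(w,uu,60+k[0]-.5,78))
E=np.array(E);p=np.polyfit(E[:,1],E[:,0],1);print('edge yaw',np.degrees(np.arctan(-p[0])))
# paddle
t=(Z>95)&(Z<160)&(v>220)&(v<285)&(u>80)&(u<125)
print('paddle',np.round(np.median(P[t],0)),t.sum())
```

```text
((258.5904235839844, 119.47469329833984), (42.94538116455078, 43.72034454345703), 90.88384246826172)
ring [657.72910619 102.08145988  75.        ]
fin->ring [55.32910619  0.81145988]
edge yaw 1.0768989007541314
paddle [541. 232. 128.] 937
```

The fin-to-ring offset is (55.3, 0.8) against an ideal (55, 1.4), so the saddle is centred to about 1 mm. Next I shut the gripper and go above the paddle.

>>> apply_moves:
  plan: [1,-0.015,0.029,0,0,1,-0.032,0.058,0,0,1,-0.05,0.087,0,0,1,-0.065,0.116,0,0,1,-0.065,0.116,-0.02,0,1,-0.065,0.116,-0.045,0,1,-0.065,0.116,-0.065,0,1,-0.065,0.116,-0.065,0]

```text
clock: 9.78
position: [534.5, 214.0, 145.4]
ee_rot: [1.0, 0.011, -0.006, 0.003]
contact_force: [-0.4, 0.1, -0.6]
gripper_width: -0.0
```

>>> apply_moves:
  plan: [1,0,0,0,0,1,0,0,0,0,1,0,0,0,0]

```text
clock: 10.03
position: [539.2, 216.0, 152.9]
ee_rot: [1.0, 0.011, 0.001, -0.0]
contact_force: [0.3, 0.0, 0.8]
gripper_width: 0.3
```

Run:
```python
from h import *
s,w=wristshot('w9'); print(s['clock'],s['position'],yaw(s),s['contact_force'],s['gripper_width'])
im=arm.get_image('side'); save(cv2.resize(im['color'][100:250,150:370],None,fx=3.4,fy=3.4),'s9.png')
```

```text
10.0333 [539.24048088 216.03335672 152.94969933] 1.284447579027876 [0.30119143 0.01388853 0.81806316] 0.31774959960088367
```

View pics/w9.png

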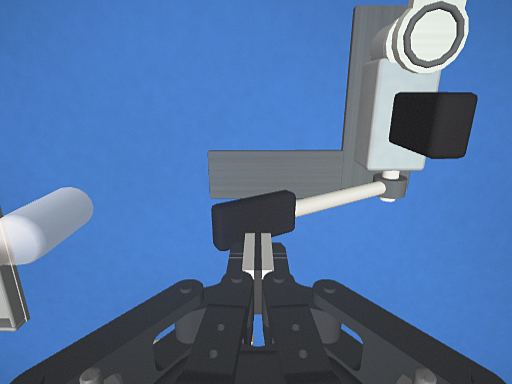

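View pics/s9.png

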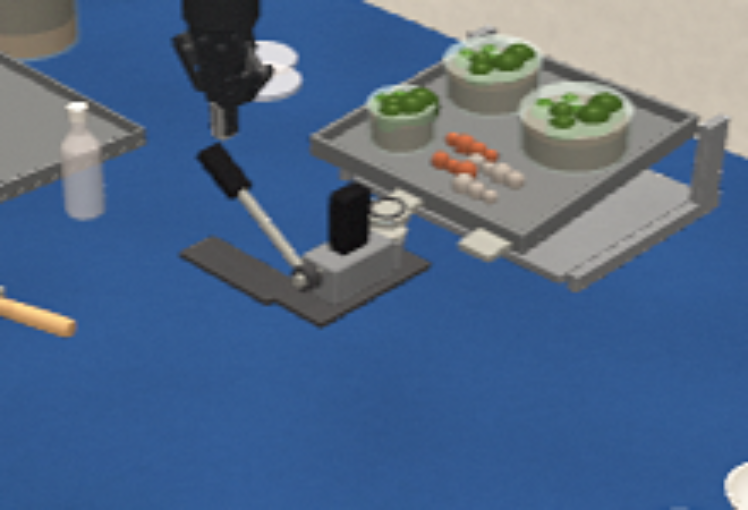

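>>> apply_moves:
  plan: [1,0,0,-0.02,0,1,0,0,-0.03,0,1,0,0.002,-0.037,0,1,0,0.006,-0.045,0,1,0,0.01,-0.053,0,1,0,0.013,-0.06,0,1,0,0.016,-0.067,0,1,0,0.018,-0.073,0]

```text
clock: 10.8
position: [538.2, 232.9, 79.5]
ee_rot: [1.0, 0.012, -0.0, 0.001]
contact_force: [-2.4, -4.4, 7.8]
gripper_width: 0.0
```

Run:
```python
from h import *
s,w=wristshot('w10'); print(s['clock'],s['position'],yaw(s),s['contact_force'],s['gripper_width'])
im=arm.get_image('side'); save(cv2.resize(im['color'][100:250,150:370],None,fx=3.4,fy=3.4),'s10.png')
```

```text
10.8 [538.22596863 232.94106094  79.46776005] 1.331722668508097 [-2.40087952 -4.39655667  7.81922339] 0.04062148886810681
```

View pics/s10.png

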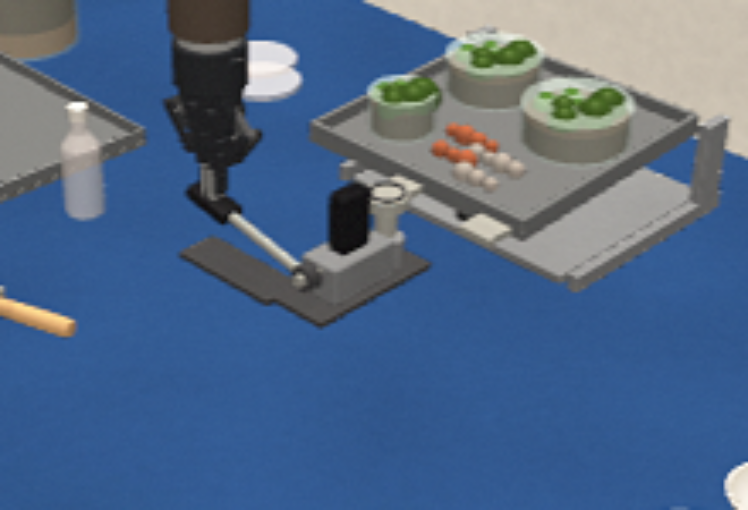

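>>> apply_moves:
  plan: [1,0,0.001,-0.006,0,1,0,0.002,-0.012,0,1,0,0.003,-0.018,0,1,0,0.004,-0.024,0,1,0,0.004,-0.028,0,1,0,0.004,-0.029,0,1,0,0.004,-0.03,0]

```text
clock: 11.48
position: [538.3, 237.8, 52.7]
ee_rot: [1.0, 0.012, 0.0, 0.001]
contact_force: [-11.0, -3.0, 27.2]
gripper_width: -0.0
```

Run:
```python
from h import *
s,w=wristshot('w11'); print(s['clock'],s['position'],yaw(s),s['contact_force'],s['gripper_width'])
im=arm.get_image('side'); save(cv2.resize(im['color'][100:250,150:370],None,fx=3.4,fy=3.4),'s11.png')
```

```text
11.4833 [538.3064783  237.75457482  52.65009896] 1.4002799052688295 [-11.0102108   -2.95944746  27.21582126] -0.008636823690013272
```

View pics/s11.png

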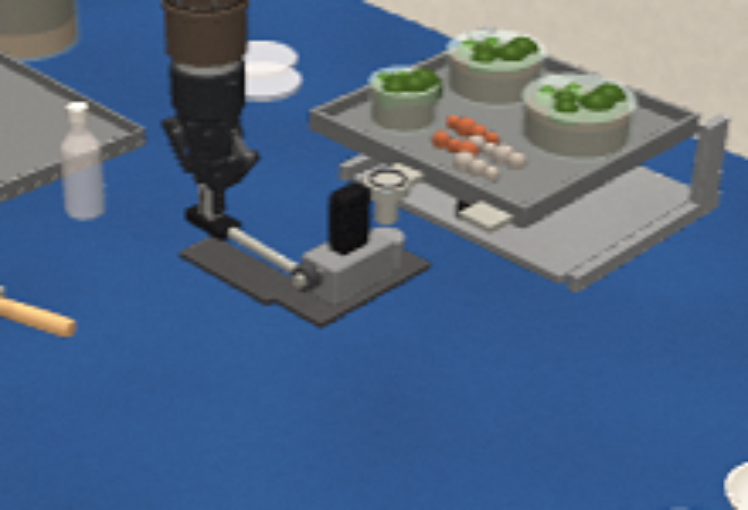

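View pics/w11.png

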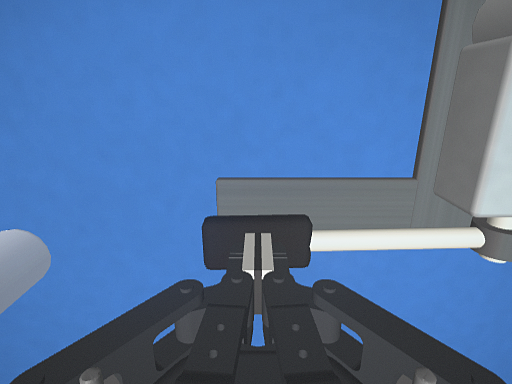

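The handle is at its stop with the TCP at 52.7 mm and 27 N. I let it up all the way along the same arc.

>>> apply_moves:
  plan: [1,0,0,0.008,0,1,0,-0.002,0.018,0,1,0,-0.004,0.028,0,1,0,-0.007,0.039,0,1,0,-0.01,0.05,0,1,0,-0.014,0.062,0,1,0,-0.018,0.074,0,1,0,-0.021,0.088,0]

```text
clock: 12.25
position: [538.2, 216.7, 136.9]
ee_rot: [1.0, 0.011, -0.0, -0.0]
contact_force: [0.7, 0.3, -0.1]
gripper_width: -0.1
```

>>> apply_moves:
  plan: [1,0,0,0.012,0,1,0,0,0.015,0,1,0,0,0.015,0,1,0,0,0.015,0,1,0,0,0.015,0,1,0,0,0.015,0,1,0,0,0.015,0,1,0,0,0.015,0]

```text
clock: 12.92
position: [538.2, 216.8, 151.3]
ee_rot: [1.0, 0.011, -0.0, 0.0]
contact_force: [0.3, 0.2, -0.4]
gripper_width: 0.0
```

Run:
```python
from h import *
s,w=wristshot('w12'); print(s['clock'],s['position'],yaw(s),s['contact_force'],s['gripper_width'])
im=arm.get_image('side'); save(cv2.resize(im['color'][100:250,150:370],None,fx=3.4,fy=3.4),'s12.png')
t=arm.get_image('top'); save(cv2.resize(t['color'][110:210,170:300],None,fx=5,fy=5),'t12.png')
P=cloud(w);Z=P[...,2];c=w['color'].astype(int);v,u=np.mgrid[0:384,0:512]
m=(Z>107)&(Z<122)&(v<180)&(u>370);R=np.array([world(w,a,b,115)[:2] for a,b in zip(u[m],v[m])],np.float32);print(m.sum(),cv2.minAreaRect(R))
```

```text
12.9167 [538.2486775  216.78663684 151.25385231] 1.2950014544907897 [ 0.29790899  0.20577865 -0.3794529 ] 0.04081085656928783
2912 ((600.6596069335938, 104.85350036621094), (38.75557327270508, 26.416316986083984), 1.4453003406524658)
```

View pics/s12.png

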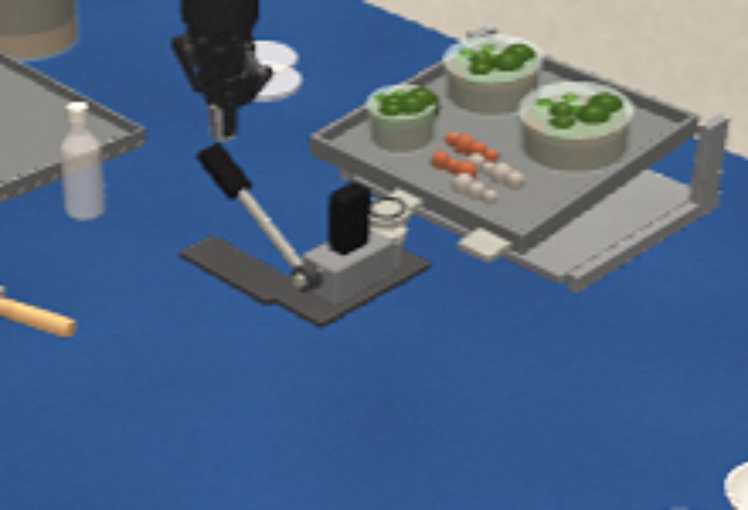

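View pics/w12.png

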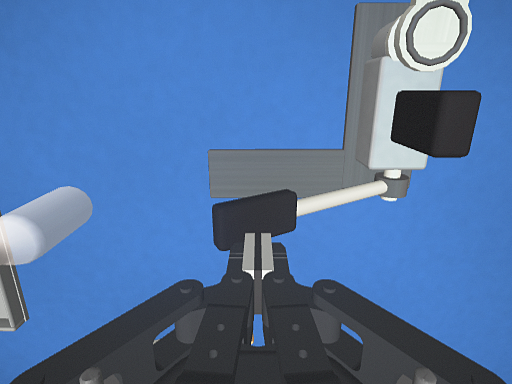

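View pics/t12.png

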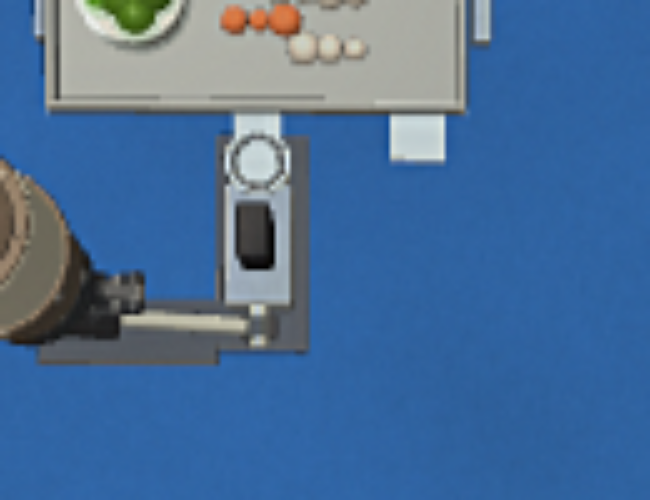

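The handle is fully up again, the tray has sunk back and the jack has not moved visibly. Now the second press.

>>> apply_moves:
  plan: [1,0,0,-0.018,0,1,0,0,-0.028,0,1,0,0.002,-0.036,0,1,0,0.006,-0.044,0,1,0,0.01,-0.052,0,1,0,0.013,-0.059,0,1,0,0.016,-0.066,0,1,0,0.018,-0.072,0]

```text
clock: 13.73
position: [538.1, 233.9, 80.2]
ee_rot: [1.0, 0.012, -0.001, 0.001]
contact_force: [-1.7, -5.5, 7.6]
gripper_width: 0.1
```

>>> apply_moves:
  plan: [1,0,0.001,-0.006,0,1,0,0.002,-0.012,0,1,0,0.003,-0.018,0,1,0,0.003,-0.023,0,1,0,0.003,-0.026,0,1,0,0.003,-0.0285,0,1,0,0.003,-0.0285,0,1,0,0.003,-0.0285,0]

```text
clock: 14.4
position: [538.2, 238.6, 53.7]
ee_rot: [1.0, 0.012, 0.0, -0.0]
contact_force: [-8.2, 1.2, 15.8]
gripper_width: -0.2
```

>>> apply_moves:
  plan: [1,0,0,0,0,1,0,0,0,0,1,0,0,0,0,1,0,0,0,0,1,0,0,0,0,1,0,0,0,0]

```text
clock: 14.9
position: [538.2, 238.6, 53.7]
ee_rot: [1.0, 0.012, 0.0, -0.0]
contact_force: [-7.4, 0.6, 14.7]
gripper_width: 0.2
```

Run:
```python
from h import *
s,w=wristshot('w13'); print(s['clock'],s['position'],yaw(s),s['contact_force'],s['gripper_width'])
im=arm.get_image('side'); save(cv2.resize(im['color'][100:250,150:370],None,fx=3.4,fy=3.4),'s13.png')
t=arm.get_image('top'); save(cv2.resize(t['color'][110:210,170:300],None,fx=5,fy=5),'t13.png')
P=cloud(t);Z=P[...,2]
for n,(a,b) in dict(front=(200,126),front2=(255,126),pad=(221,143),back=(215,56),mid=(222,75)).items(): print(n,np.round(np.median(P[b-1:b+2,a-2:a+3].reshape(-1,3),0),1))
Ps=cloud(im)
print(np.round(np.median(Ps[158:162,260:268].reshape(-1,3),0)))
```

```text
14.9 [538.15093779 238.60372128  53.67333202] 1.3638629690085724 [-7.44261261  0.60961707 14.70892542] 0.22745927033998112
front [705.9 173.3 105.3]
front2 [712.  -19.3 104.6]
pad [647.5  97.9 106.7]
back [959.3 128.4 105.1]
mid [888.5 101.8 105.2]
[645.  92.  83.]
```

View pics/s13.png

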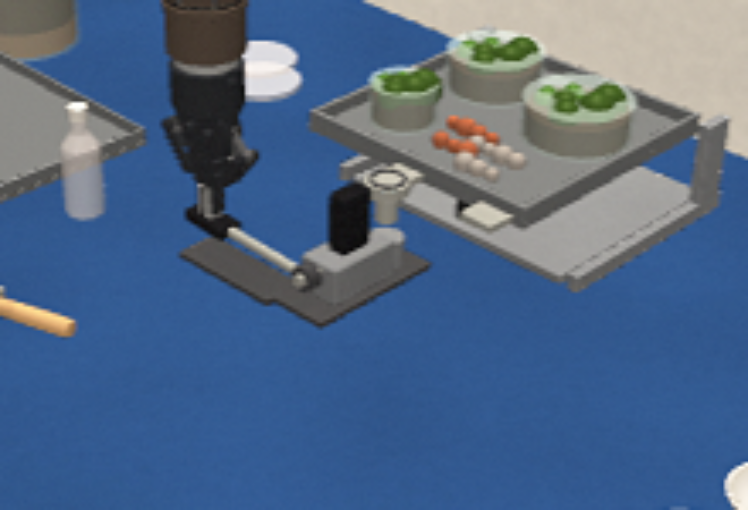

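View pics/t13.png

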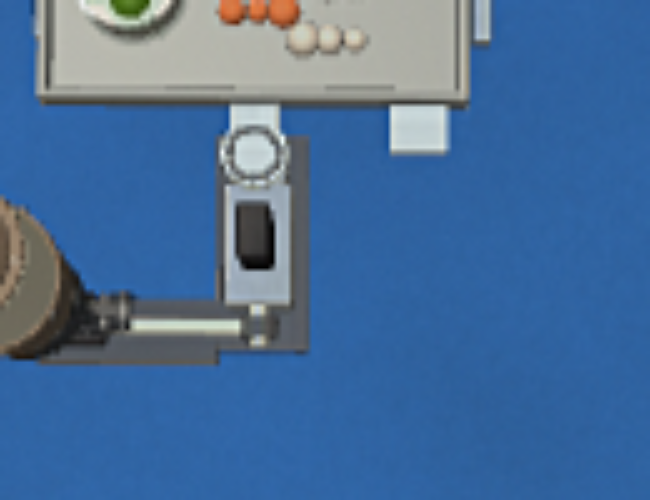

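The tray is level: 105 mm at the front, middle and back. I'll push down slightly more for margin before handing in.

>>> apply_moves:
  plan: [1,0,0,-0.0008,0,1,0,0,-0.0008,0,1,0,0,-0.0008,0,1,0,0,-0.0008,0,1,0,0,-0.0008,0,1,0,0,-0.0008,0]

```text
clock: 15.55
position: [538.2, 238.6, 53.4]
ee_rot: [1.0, 0.012, 0.0, -0.0]
contact_force: [-8.7, 0.2, 17.6]
gripper_width: -0.1
```

Run:
```python
from h import *
s=arm.read_state(); print(s['clock'],s['position'],s['contact_force'])
t=arm.get_image('top');P=cloud(t)
for n,(a,b) in dict(front=(200,126),pad=(221,143),mid=(222,75),back=(215,56)).items(): print(n,np.round(np.median(P[b-1:b+2,a-2:a+3].reshape(-1,3),0),1))
if s['contact_force'][2]>10: print(arm.job_done())
print(arm.read_state()['contact_force'])
```

```text
15.55 [538.16881479 238.63952975  53.44042265] [-8.68518923  0.19812087 17.63083115]
front [705.7 173.1 107.2]
pad [647.4  98.3 106.6]
mid [888.8 101.7 106.2]
back [959.9 128.7 104.5]
the job is handed in; nothing more can be done
None
the job is handed in; nothing more can be done
```

The job is handed in, with the arm still holding the handle down and the tray level. I carried the jack by its fin, set it on the table under the ring-marked pad, gave one full bedding stroke and then pressed the handle fully down again.

**What the last checks showed:**
- **Centring:** the saddle was within about 1 mm of the pad centre after placing, measured from the fin and the ring in the same wrist image. The fin and jack still looked in place after the first stroke. A rougher, oblique measurement then put the fin 2–4 mm off, but the top view did not show that shift.
- **Bedding stroke:** the handle reached its stop at about 27 N. It came all the way up again before the second press, and the tray sank back with it.
- **Final hold:** the handle is down with the TCP (fingertips) at 53.4 mm, where the paddle's stop is nominally at 54 mm. The push is about 18 N down, with about 9 N sideways along x.
- **Level:** tray heights read 107 mm at the front, 106 mm in the middle and 104.5 mm at the back, within sensor noise. The pad top was at 106.6 mm against a nominal 106 mm.
- **Time:** the clock stood at 15.6 s when I handed in.

I moved only the jack and its handle, and the tray by way of the jack. I did not re-measure the mister, cup, brush and dish at the end.

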